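Brush out a soldered beaker and hold the loupe over it

ROBOT

A 6-joint arm with a two-finger parallel gripper is mounted at the origin on the work surface. World frame = base frame: x ahead of the robot, y to its left, z up, the work surface at z = 0. Lengths are in m, angles in rad, forces in N, time in s.
With the tool pointing down it reaches from about 0.35 to 0.725 m from the base axis. Payload 6 kg.
Tool frame: the origin (TCP) lies where the fingers leave the gripper's body, on its centre line; the fingertips stand 73 mm ahead of it and the grasp point (between the pads) lies 54 mm ahead of it; y points along the fingers, z is the direction in which the jaws open and shut, and the axes are right-handed (so a half turn about y gives the same grasp; the last joint's range is limited). The gripper opens to 85 mm and grips with 20 to 120 N. Pads are 22 mm wide; open, the fingers measure 114 mm over their backs; the gripper's body (76 mm by 85 mm) begins 54 mm behind the grasp point. The pads swing forward as they close: fully open they stand 13 mm farther back than shut.
Start: joints at [-0.861, 0.04, 0.085, 0, -1.615, -0.334], TCP at [0.22, -0.558, 0.304] pointing down, gripper open.
Joint ranges: [-2.56, 2.56], [-1.29, 2.01], [-1.08, 1.49], [-3.29, 1.98], [-2.81, -0.18], [-2.99, 2.99]. Speed limits (rad/s): [2.57, 2.57, 3.01, 3.14, 3.14, 3.14].

INTERFACE

Orientations are given as [roll, pitch, yaw] about the fixed x, y, z axes, in that order (R = Rz(yaw) Ry(pitch) Rx(roll)).
In Python, from bench import arm gives the robot as it stands.
- The arm moves only by the shell command python3 -m jog 'ROWS' [FORCE]. ROWS is a JSON object of lists of equal length, an entry for each row: "xyz": the shift along the tool's x, y, z in mm, a list of three; "angular": the turn, a rotation vector about the tool's x, y, z in degrees, a list of three; "fingers": the closure in counts, from 0 (fully open) to 255 (shut). A call has exactly 8 rows; each row is the pose to reach, as a shift and turn from the pose measured when the call began, along the tool's axes at that moment; what a row does not reach only later rows make up. A row lasts 1/10 s, in which the tool goes at most 50 mm and 8.59 degrees, less where a joint would pass 70% of its speed; a pose out of reach is approached as far as the arm can. A call with a gripper value outside its range is refused whole. The fingers move at their own pace and stop on an object; FORCE is the grip in N (left out, the last holds). Time passes only in rows, so rows that repeat a pose let the fingers close, or fill a call up. It gives the time, the measured TCP pose, the force and the opening at its end, in the units of the state.
- arm.observe(): the state, without advancing time (a new reading comes with each control period).
- arm.snapshot(name): name is "scene" or "side" or "wrist"; returns (picture, depth): 420x560x3 uint8, blue, green, red; 420x560 float32, m along the optical axis (not along the pixel's ray), 0 where there is no reading.
- arm.get_calibration(name): a dict with "intrinsics" (3x3 intrinsics, pixels), "position" and "orientation" of the camera in the world. Camera axes: x right, y down, z forward; pixel columns grow to the right and rows downward; lengths in m; the calibration is good to about 2 mm. A picture is of the moment at which its call begins: read the wrist's pose just before it. get_calibration takes no time and is no camera call; for the wrist camera it gives the pose at the moment of the call.
- arm.hand_in(): hands the job in, once; it reports no verdict.
Trained networks look in the newest picture that a camera, given by its name, has taken for a name from the list of things; names that differ only in an ending like _2 or _b are one class to them, and where a whole thing is asked for, a point or a joint stands for the part that bears it (a point fixed in the world has none). Each returns a list of dicts, best first, with "confidence" (0 to 1); they miss things now and then, are a little off and sometimes report something else, mostly with a low value. They report only what shows in the picture. A call takes as long as a camera call. They do not tell look-alikes from the thing itself.
- arm.spot_in(camera, target): "box" ([centre column, centre row, width, height] in pixels, round what is visible of it).
- arm.trace(camera, target): "pixels" (420x560 bool, what is visible of it) and "box" ([centre column, centre row, width, height] in pixels, round what is visible of it).
The state is a dict: "clock": time; "qpos": joint angles; "joint_vel": joint speeds; "tau": joint torques, N m; "eef_pos": TCP position; "tcp_rot": TCP orientation; "ft_force": force on the tool from outside, world axes, zero at the start; "moment": the same for the moment, N m; "grip_width": finger opening in m.
Only numpy, scipy, OpenCV 4.12 (cv2) and the standard library are available. Lean on these libraries where they do the work, as an engineer would, in place of code of your own. Each camera call takes 0.05 s, during which the arm holds its last target. There are 200 camera calls.

TASK

Clean out the small metal beaker with the long brush: with the bristles inside, give it two full strokes, each down to the beaker's floor and up again until the bristles' lower end is over halfway to the rim, then stand the brush in its green holder again and let go of it. Then pick up the loupe and hold it level, centred over the beaker's mouth, with the lens at the height of the red collar on the gauge post, and finish there, still holding it in the air. Do not shift the collar, and leave the cup, the dish and the tin alone.

Things in the scene. Friction and masses are not known exactly. Their poses are not given: they have to be found in the camera images.
- stand: Fixed stand; origin on the bench under the beaker's axis. A round wooden foot (92 mm across, 15 high) carries a fixed upright metal beaker, 48 mm outside, 42 inside, open rim 90 mm above the bench. Its +x axis points from the beaker to the gauge post: a steel rod 10 mm thick, 90 mm from the beaker's axis, its black ball top 197 mm above the bench, a red collar on it.
- beaker_floor (a point): Centre of the beaker's inner floor, 20 mm above the bench, 70 mm below the rim.
- beaker_rim (a point): Centre of the beaker's mouth, 90 mm above the bench.
- focus_mark (a point): Centre of the red collar (22 mm across, 10 mm high) on the gauge post: its height is the focal height for the middle of the lens, somewhere from 115 to 165 mm above the bench (25 to 75 mm above the rim). The collar sits on the rod by friction (slips at about 3 N).
- brush: Long brush, 190 mm, about 60 g, upright in its holder. Origin: centre of the bristle end (foot); z up along the handle. Pale bristles 36 mm across, the outer 3 mm soft, core 30 mm across, 0 to 45 mm; brass ferrule 18 mm across, 45 to 70 mm; square wooden handle 16 x 16 mm, faces along x and y, 70 to 190 mm.
- holder: Green brush holder, fixed: an upright tube 47 mm outside, 37 mm bore, on a dark round foot 80 mm across. Origin: on the bench, under the tube's axis. Floor of the bore 12 mm, mouth 63 mm above the bench: the brush stands on that floor.
- loupe: Loupe, about 90 g, lying level on its rest: brass ring 72 mm across, 14 mm thick, with a clear lens, and a straight red handle 16 mm wide, 14 mm thick. Origin: underside of the handle where it is gripped; +x along the handle to the lens, z up. Handle from x = -55 to +60 mm; lens centre at x = +95 mm, 7 mm above the underside.
- lens (a point): Centre of the loupe's lens, at half the thickness of its ring.
- rest: Dark wooden loupe rest, fixed: foot 180 x 60 x 8 mm and two blocks 44 mm high that carry the loupe. Origin: on the bench below the grip place; +x to the lens end. Blocks at x = -50 to -38 mm (30 mm wide) and 85 to 115 mm (50 mm wide); between them the handle is free for fingers, its underside 44 mm above the bench.
- cup: Bystander: blue cup, 74 mm across and 85 mm high, with sticks to 170 mm. Origin: centre of its underside.
- dish: Bystander: white dish, 76 mm across and 25 mm high. Origin: centre of its underside.
- tin: Bystander: copper-coloured tin with a pale lid, 56 mm across and 30 mm high. Origin: centre of its underside.
Things that resemble listed ones, but are neither listed nor needed, are in the scene too. There is more than one size of the loupe; the one meant has the size given above.

How it is judged:
On the way, in this order (a step that is already met when the one before it is completed fails the run):
1. first stroke down: the held brush's foot is inside the beaker, within 15 mm of its floor (horizontal distance between brush and beaker_floor below 0.018 m and contact force between the fingers and brush above 0.5 N and z of brush in the frame of beaker_floor below 0.015 m), for 0.05 s.
2. first stroke up: the held brush's foot is 35 to 68 mm above the beaker's floor, still inside (horizontal distance between brush and beaker_floor below 0.018 m and contact force between the fingers and brush above 0.5 N and z of brush in the frame of beaker_floor between 0.035 and 0.068 m), for 0.05 s.
3. second stroke down (all of step 1), for 0.05 s.
4. second stroke up (all of step 2), for 0.05 s.
5. the brush stands in its holder again, down on the holder's floor, let go (horizontal distance between brush and holder below 0.01 m and z of brush in the frame of holder below 0.022 m and angle between brush's own z axis and vertical below 0.25 rad and contact force between the fingers and brush below 0.05 N), for 0.2 s.
At the end, for the whole second after the job is handed in: Fingers hold the loupe still, off stand and rest: lens within 15 mm sideways of the beaker's axis and 7 mm in height of the collar's centre, level within 0.1 rad. Brush let go in its holder: foot within 10 mm of its axis and floor, leaning under 0.25 rad (all of step 5 and horizontal distance between lens and beaker_rim below 0.015 m and z of lens in the frame of focus_mark between -0.007 and 0.007 m and angle between loupe's own z axis and vertical below 0.1 rad and contact force between the fingers and loupe above 2 N and contact force between loupe and stand below 0.2 N and contact force between loupe and rest below 0.2 N and linear speed of loupe below 0.02 m/s); the arm keeps its last pose, push and grip.
It fails at once if the blue cup is moved more than 30 mm (distance of cup from where it was at the start of the episode above 0.03 m).
It fails at once if the white dish is moved more than 30 mm (distance of dish from where it was at the start of the episode above 0.03 m).
It fails at once if the copper tin is moved more than 30 mm (distance of tin from where it was at the start of the episode above 0.03 m).
It fails at once if the red collar is moved more than 4 mm (distance of focus_mark from where it was at the start of the episode above 0.004 m).
It also fails if it takes over 72 s, if anything falls off the work surface, if the arm or the gripper's body presses on something with over 40 N, if the wrist force passes 120 N, or if a joint passes its speed limit or range.

## Working session

There is one attempt and no reset: what is moved stays moved. The work goes in short steps, Python scripts to look and compute and a shell command to move; the robot and the scene stay as the last step left them, time stands still between calls to the robot, and variables do not carry over. Pictures are saved under pics/ and viewed, about 8 in all and at most 12, crops included, and the job is handed in when it is done.

```bash
mkdir -p pics; ls; cat > h.py <<'E'
import numpy as np, cv2
from bench import arm
from scipy.spatial.transform import Rotation as R
def rot(o):
    o=np.array(o,float)
    if o.shape==(3,3): return o
    return R.from_euler('xyz',o).as_matrix() if o.size==3 else R.from_quat(o).as_matrix()
def pts(cam,depth,mask=None,cal=None):
    c=cal or arm.get_calibration(cam);K=np.array(c["intrinsics"])
    v,u=np.nonzero((depth>0)&(mask if mask is not None else True))
    d=depth[v,u]
    p=np.c_[(u-K[0,2])/K[0,0]*d,(v-K[1,2])/K[1,1]*d,d]
    return p@rot(c["orientation"]).T+np.array(c["position"])
E
python3 - <<'E'
from h import *
print(arm.observe())
ims=[]
for c in ("scene","side"):
    im,d=arm.snapshot(c); cv2.imwrite(f"pics/{c}0.png",im); np.save(f"{c}0.npy",d); ims.append(im)
    cal=arm.get_calibration(c); print(c,cal)
    for t in ("stand","brush","holder","loupe","rest","cup","dish","tin","focus_mark"):
        for r in arm.trace(c,t):
            P=pts(c,d,r["pixels"],cal)
            print(t,round(r["confidence"],2),np.round(r["box"]),len(P),*( (np.round(np.median(P,0),3),np.round(np.percentile(P,2,axis=0),3),np.round(np.percentile(P,98,axis=0),3)) if len(P) else ()))
cv2.imwrite("pics/both.png",cv2.resize(np.hstack(ims),None,fx=.71,fy=.71))
E
```

```text
pics
{'clock': 0.0, 'qpos': array([-8.61260632e-01,  4.08587521e-02,  8.38012816e-02, -4.97892295e-04,
       -1.61549247e+00, -3.33722727e-01]), 'joint_vel': array([ 1.09959196e-03,  2.07928203e-03,  1.68096761e-03, -5.68882418e-05,
       -9.62059595e-04,  1.09827908e-03]), 'tau': array([ 2.83015048e-03, -3.68217158e+01,  3.47424924e+01,  6.93248659e+00,
       -5.53745020e-03,  4.09695275e-06]), 'eef_pos': array([ 0.22025305, -0.55790026,  0.30284019]), 'tcp_rot': array([-1.56897653e+00,  1.04426330e-04,  3.75834873e-01]), 'ft_force': array([-0.9393478 ,  0.02672266,  0.18540786]), 'moment': array([ 0.00162015,  0.01426377, -0.01416337]), 'grip_width': 0.08531526696172691}
scene {'intrinsics': array([[407.9573928 ,   0.        , 281.57710081],
       [  0.        , 407.9573928 , 213.14747414],
       [  0.        ,   0.        ,   1.        ]]), 'position': array([ 1.18710271, -0.06718001,  0.82969691]), 'orientation': array([-2.41995944,  0.00256827,  1.40227467])}
stand 0.82 [290. 246.  37.  63.] 1472 [0.598 0.045 0.023] [ 0.54   0.013 -0.001] [0.678 0.095 0.189]
brush 0.57 [132
[... 1993 characters left out ...]
8  0.202]
loupe 0.58 [138. 389.  50.  62.] 783 [0.742 0.415 0.009] [0.726 0.336 0.002] [0.776 0.44  0.013]
rest 0.87 [270. 346.  91.  30.] 1451 [0.501 0.292 0.008] [0.433 0.265 0.003] [0.593 0.326 0.043]
cup 0.59 [160. 284.  48.  71.] 1682 [0.732 0.22  0.063] [0.699 0.185 0.006] [0.765 0.252 0.151]
dish 0.83 [188. 170.  31.  15.] 391 [ 0.775 -0.218  0.017] [ 0.738 -0.241  0.003] [ 0.806 -0.171  0.027]
dish 0.74 [158. 286.  46.  69.] 1755 [0.734 0.217 0.063] [0.699 0.126 0.   ] [0.79  0.252 0.152]
tin 0.82 [331. 227.  23.  22.] 411 [0.381 0.    0.029] [ 0.356 -0.031  0.004] [0.404 0.016 0.032]
focus_mark 0.59 [207. 202.  12.   9.] 59 [0.658 0.054 0.154] [0.65  0.044 0.147] [0.67  0.062 0.157]
```

View pics/scene0.png

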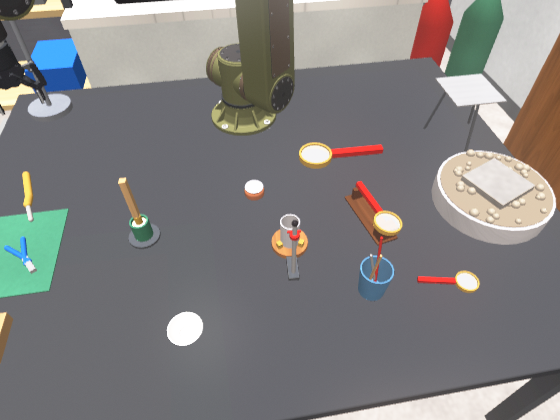

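View pics/side0.png

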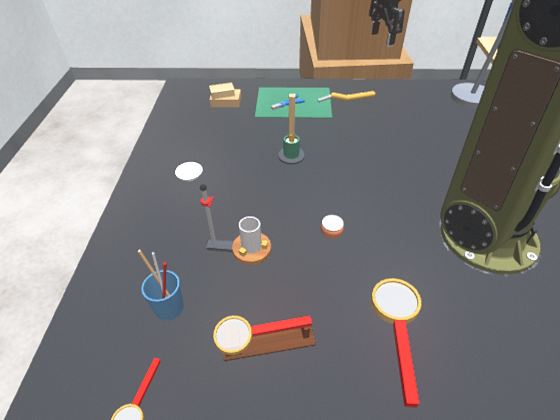

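The scene view shows the brush in its holder at (140,215), the beaker and gauge post at (290,230), the cup at (375,275), the dish at (185,328) and the tin at (254,188). There are three loupe candidates: a large one on the bench at (341,156), a small one on the bench at (451,283), and one on the wooden rest at (378,210). The one on the rest fits the description. Next I check its size and fit the geometry.

```bash
python3 - <<'E'
from h import *
from scipy.optimize import least_squares
A={}
for c in ("scene","side"):
    im=cv2.imread(f"pics/{c}0.png"); d=np.load(f"{c}0.npy")
    v,u=np.nonzero(d>0); A[c]=(pts(c,d),im[v,u].astype(int))
def sel(P,C,c,r,z0,z1):
    m=(np.hypot(*(P[:,:2]-c).T)<r)&(P[:,2]>z0)&(P[:,2]<z1); return P[m],C[m]
def circ(p,r):
    f=least_squares(lambda q:np.hypot(p[:,0]-q[0],p[:,1]-q[1])-r,p.mean(0)[:2],loss='soft_l1',f_scale=.002); return np.round(f.x,4),len(p)
for c,(P,C) in A.items():
    print(c)
    # holder tube + foot
    p,_=sel(P,C,[.485,-.302],.03,.02,.058); print(" holder tube",circ(p,.0235))
    p,_=sel(P,C,[.485,-.302],.05,.002,.012);print(" foot mid",np.round((p.min(0)+p.max(0))/2,4))
    for z in (.09,.11,.13,.15,.17,.19):
        p,_=sel(P,C,[.485,-.302],.04,z-.01,z+.01); print(" handle",z,len(p),np.round((p.min(0)+p.max(0))/2,4)[:2],np.round(p.max(0)-p.min(0),4)[:2])
    p,_=sel(P,C,[.485,-.302],.04,.195,.23)
    if len(p)>3: print(" top",len(p),p.mean(0).round(4),p.max(0).round(4),cv2.minAreaRect((p[:,:2]*1000).astype(np.float32)))
    p,_=sel(P,C,[.585,.06],.06,.025,.085)
    p=p[np.hypot(*(p[:,:2]-[.66,.05]).T)>.03]
    print(" beaker",p.mean(0).round(3)); 
    f=least_squares(lambda q:np.minimum(abs(np.hypot(p[:,0]-q[0],p[:,1]-q[1])-.024),abs(np.hypot(p[:,0]-q[0],p[:,1]-q[1])-.021)),[.585,.06],loss='soft_l1',f_scale=.002);print("  ",f.x.round(4),len(p))
    p,_=sel(P,C,[.585,.06],.06,.011,.018); print(" foot",(p.min(0)+p.max(0))/2,p.max(0)-p.min(0))
    p,_=sel(P,C,[.665,.05],.03,.05,.14); print(" post",p.mean(0).round(4),len(p))
    p,_=sel(P,C,[.665,.05],.03,.18,.21); print(" ball",p.mean(0).round(4),p.max(0).round(4),len(p))
    p,k=sel(P,C,[.665,.05],.03,.10,.18); m=(k[:,2]>150)&(k[:,1]<90)&(k[:,0]<90); q=p[m]; print(" collar",len(q),q.mean(0).round(4),q.min(0).round(4),q.max(0).round(4))
    # loupe
    p,k=sel(P,C,[.54,.29],.13,.04,.075); m=(k[:,2]>140)&(k[:,1]<60)&(k[:,0]<60)
    h=p[m]; vx,vy,x0,y0=cv2.fitLine(h[:,:2].astype(np.float32),cv2.DIST_L2,0,.01,.01).ravel(); print(" handle line",vx,vy,x0,y0,np.degrees(np.arctan2(vy,vx)),h.max(0).round(4),h.min(0).round(4),np.median(h[:,2]))
    y=(k[:,2]>120)&(k[:,1]>90)&(k[:,0]<90)&(p[:,0]>.53); g=p[y]; print(" ring",len(g)); 
    f=least_squares(lambda q:np.hypot(g[:,0]-q[0],g[:,1]-q[1])-q[2],[.59,.3,.035],loss='soft_l1',f_scale=.002);print("  ",f.x.round(4),np.median(g[:,2]))
a=cv2.imread("pics/side0.png")[295:385,195:335]; cv2.imwrite("pics/crop1.png",cv2.resize(a,None,fx=3,fy=3,interpolation=2))
b=cv2.imread("pics/side0.png")[180:265,180:285]
a=cv2.resize(a,(560,360));b=cv2.resize(b,(445,360)); cv2.imwrite("pics/crop1.png",cv2.resize(np.hstack([a,b]),None,fx=.79,fy=.79))
E
```

```text
scene
 holder tube (array([ 0.4848, -0.3095]), 261)
 foot mid [ 0.4881 -0.3016  0.0069]
 handle 0.09 49 [ 0.488 -0.308] [0.0161 0.0173]
 handle 0.11 54 [ 0.488  -0.3089] [0.0157 0.0164]
 handle 0.13 55 [ 0.488  -0.3089] [0.0148 0.0169]
 handle 0.15 56 [ 0.4887 -0.3088] [0.0166 0.0167]
 handle 0.17 58 [ 0.4882 -0.3084] [0.0142 0.0162]
 handle 0.19 67 [ 0.4861 -0.309 ] [0.0182 0.0173]
 top 51 [ 0.4877 -0.3076  0.1997] [ 0.4954 -0.3003  0.2032] ((486.287353515625, -307.5149841308594), (14.881149291992188, 17.50385093688965), 76.3858413696289)
 beaker [0.577 0.049 0.054]
   [0.5767 0.0549] 355
 foot [0.58881229 0.05447958 0.01440085] [0.11048971 0.09088324 0.0067995 ]
 post [0.6671 0.0464 0.0964] 97
 ball [0.6658 0.0463 0.191 ] [0.6696 0.0524 0.1966] 41
 collar 67 [0.6655 0.0464 0.1526] [0.6504 0.0334 0.1454] [0.674  0.0613 0.1571]
 handle line 0.9780932 0.20816757 0.49610838 0.27297816 12.014989 [0.5488 0.2851 0.0591] [0.4432 0.2604 0.0466] 0.05239617040496669
 ring 107
   [0.5845 0.3007 0.0366] 0.04988961670115444
side
 holder tube (array([ 0.4845, -0.3102]), 190)
 foot mid [ 0.4866 -0
[... 261 characters left out ...]
93]
 handle 0.19 38 [ 0.4836 -0.3016] [0.0134 0.008 ]
 top 34 [ 0.4839 -0.3059  0.2004] [ 0.4906 -0.2983  0.204 ] ((483.85076904296875, -308.1335144042969), (13.267816543579102, 19.713897705078125), 0.800971269607544)
 beaker [0.57  0.062 0.056]
   [0.5703 0.0564] 597
 foot [0.58519124 0.05825215 0.0145136 ] [0.11639576 0.08555331 0.00695452]
 post [0.6608 0.0504 0.0954] 123
 ball [0.6608 0.0503 0.1909] [0.6666 0.0551 0.1982] 44
 collar 58 [0.6569 0.0498 0.1541] [0.6489 0.0341 0.1479] [0.6709 0.0639 0.1572]
 handle line 0.9768919 0.21373422 0.48837355 0.28693604 12.341278 [0.545  0.3003 0.0603] [0.4382 0.2752 0.0467] 0.053044817497956975
 ring 96
   [0.5837 0.2998 0.0354] 0.04831870110819031
```

View pics/crop1.png

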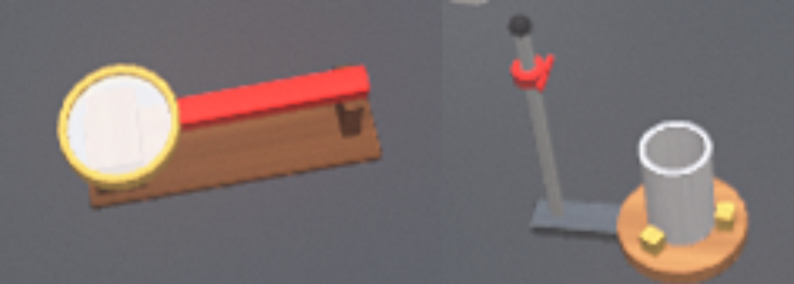

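The crop shows the loupe on the rest with its ring at (118,125) and red handle. The fitted ring radius is 36 mm, so it is 72 mm across at a height of about 58 mm, which matches the loupe meant. The post, with its red collar at (530,70), and the beaker are clear. Moving above the brush and looking with the wrist camera.

```bash
python3 -m jog '{"xyz":[[40,-15,16],[85,-30,34],[130,-45,52],[175,-60,70],[220,-60,88],[265,-60,106],[305,-60,122],[339,-60,135]],"angular":[[0,3,0],[0,6,0],[0,9,0],[0,12,0],[0,15,0],[0,18,0],[0,20,0],[0,21.5,0]],"fingers":[0,0,0,0,0,0,0,0]}'; python3 - <<'E'
from h import *
print(arm.observe()["eef_pos"],arm.observe()["tcp_rot"]); cal=arm.get_calibration("wrist")
im,d=arm.snapshot("wrist"); cv2.imwrite("pics/w1.png",im); np.save("w1.npy",d); print(cal)
for t in ("brush","holder"):
  for r in arm.trace("wrist",t):
    P=pts("wrist",d,r["pixels"],cal); print(t,r["confidence"],r["box"],len(P))
    if len(P)<20: continue
    if t=="brush":
        p=P[(P[:,2]>.195)&(P[:,2]<.215)]; print(len(p),p.mean(0),np.percentile(p,[2,98],axis=0),cv2.minAreaRect((p[:,:2]*1000).astype(np.float32)))
    else:
        p=P[(P[:,2]>.058)&(P[:,2]<.07)]; print(len(p),np.percentile(p,[1,50,99],axis=0)); f=P[(P[:,2]>.001)&(P[:,2]<.015)]; print(np.percentile(f,[1,50,99],axis=0))
E
```

```text
clock: 1.8
eef_pos: [0.4874, -0.3061, 0.364]
tcp_rot: [-1.571, -0.0, 0.001]
ft_force: [0.2, -0.2, 0.0]
grip_width: 0.0856
[ 0.48742207 -0.30614082  0.36401293] [-1.57064563e+00 -3.85533739e-04  5.12016474e-04]
{'intrinsics': array([[332.89040187,   0.        , 283.85679463],
       [  0.        , 332.89040187, 205.29465033],
       [  0.        ,   0.        ,   1.        ]]), 'position': array([ 0.40598536, -0.30563876,  0.43422831]), 'orientation': array([ 2.82018534e+00, -1.41122032e-04,  1.57194592e+00])}
brush 0.95 [281.1, 183.7, 32.2, 65.7] 1464
474 [ 0.48170046 -0.30846315  0.20165316] [[ 0.47479617 -0.3164566   0.19578206]
 [ 0.49017216 -0.30097863  0.20363385]] ((482.6051025390625, -308.5692443847656), (15.993091583251953, 15.981300354003906), 85.46517181396484)
holder 0.79 [281.2, 157.4, 55.0, 52.4] 2068
441 [[ 0.46040819 -0.33133054  0.05866804]
 [ 0.4758951  -0.30870356  0.06311336]
 [ 0.50139945 -0.28711412  0.06498017]]
[[ 0.4457169  -0.34667976  0.00613889]
 [ 0.46803688 -0.30660398  0.00832221]
 [ 0.51574383 -0.27155764  0.01047814]]
```

View pics/w1.png

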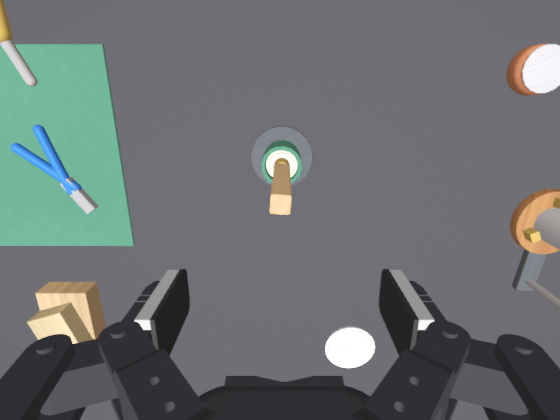

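The wrist view shows the brush top at (281,203), upright in the holder at (281,158) and square to the tool. The wrist fits agree: brush at (0.4826, -0.3086), holder at (0.481, -0.309). Descending, then closing.

```bash
python3 -m jog '{"xyz":[[-4,0,-3],[-4,25,-3],[-4,55,-3],[-4,85,-3],[-4,115,-3],[-4,140,-3],[-4,148,-3],[-4,148,-3]],"angular":[[0,0,0],[0,0,0],[0,0,0],[0,0,0],[0,0,0],[0,0,0],[0,0,0],[0,0,0]],"fingers":[0,0,0,0,0,0,0,0]}'
python3 -m jog '{"xyz":[[0,0,0],[0,0,0],[0,0,0],[0,0,0],[0,0,0],[0,0,0],[0,0,0],[0,0,0]],"angular":[[0,0,0],[0,0,0],[0,0,0],[0,0,0],[0,0,0],[0,0,0],[0,0,0],[0,0,0]],"fingers":[120,255,255,255,255,255,255,255]}' 50
```

```text
clock: 2.75
eef_pos: [0.4822, -0.3102, 0.2147]
tcp_rot: [-1.57, 0.003, 0.003]
ft_force: [0.2, 0.3, -0.1]
grip_width: 0.0854
clock: 3.55
eef_pos: [0.4824, -0.3102, 0.2151]
tcp_rot: [-1.57, 0.002, 0.003]
ft_force: [-0.2, -0.1, 3.0]
grip_width: 0.0153
```

```bash
python3 -m jog '{"xyz":[[0,-10,0],[0,-25,0],[0,-45,0],[0,-65,0],[0,-85,0],[0,-105,0],[0,-120,0],[0,-120,0]],"angular":[[0,0,0],[0,0,0],[0,0,0],[0,0,0],[0,0,0],[0,0,0],[0,0,0],[0,0,0]],"fingers":[255,255,255,255,255,255,255,255]}'
python3 -m jog '{"xyz":[[12,0,35],[24,0,70],[36,0,105],[48,0,140],[60,0,175],[70,0,205],[78,0,230],[78,0,230]],"angular":[[0,0,0],[0,0,0],[0,0,0],[0,0,0],[0,0,0],[0,0,0],[0,0,0],[0,0,0]],"fingers":[255,255,255,255,255,255,255,255]}'
python3 - <<'E'
from h import *
from scipy.optimize import least_squares
print(arm.observe()["eef_pos"],arm.observe()["tcp_rot"],arm.observe()["ft_force"]); cal=arm.get_calibration("wrist")
im,d=arm.snapshot("wrist"); cv2.imwrite("pics/w2.png",im); np.save("w2.npy",d)
P=pts("wrist",d,None,cal); v,u=np.nonzero(d>0); C=im[v,u].astype(int)
b=P[(np.hypot(*(P[:,:2]-[.573,.056]).T)<.05)&(P[:,2]>.086)&(P[:,2]<.095)]
print("rim",len(b),np.percentile(b,[1,50,99],axis=0).round(4))
f=least_squares(lambda q:np.hypot(b[:,0]-q[0],b[:,1]-q[1])-.0225,[.573,.056],loss='soft_l1',f_scale=.002); print(f.x)
f=P[(np.hypot(*(P[:,:2]-[.573,.056]).T)<.06)&(P[:,2]>.010)&(P[:,2]<.019)]; print("foot",np.percentile(f,[1,99],axis=0).round(4).mean(0))
m=(C[:,2]>140)&(C[:,1]<80)&(C[:,0]<80)&(np.hypot(*(P[:,:2]-[.664,.05]).T)<.04)&(P[:,2]>.1); q=P[m]; print("collar",len(q),np.percentile(q,[1,50,99],axis=0).round(4) if len(q) else '')
for t in ("brush",):
  for r in arm.trace("wrist",t):
    p=pts("wrist",d,r["pixels"],cal); print(t,r["confidence"],r["box"],len(p),np.percentile(p,[2,50,98],axis=0).round(4))
E
```

```text
clock: 4.35
eef_pos: [0.4829, -0.3107, 0.3389]
tcp_rot: [-1.573, -0.003, 0.003]
ft_force: [0.1, -0.5, -1.3]
grip_width: 0.0151
clock: 5.15
eef_pos: [0.5608, -0.0778, 0.3375]
tcp_rot: [-1.572, -0.001, 0.006]
ft_force: [0.2, -0.2, -0.2]
grip_width: 0.0152
[ 0.56081723 -0.07782086  0.33754328] [-1.57207022e+00 -1.07636380e-03  5.94613858e-03] [ 0.19063029 -0.23367261 -0.21811018]
rim 552 [[0.548  0.031  0.0861]
 [0.5705 0.0549 0.0899]
 [0.5939 0.0773 0.0916]]
[0.57094801 0.0540496 ]
foot [0.5786  0.0527  0.01435]
collar 425 [[0.648  0.0342 0.1482]
 [0.6531 0.0437 0.1539]
 [0.6689 0.0619 0.1567]]
brush 0.76 [284.9, 280.1, 53.1, 203.7] 8041 [[ 0.5448 -0.0905  0.1556]
 [ 0.5542 -0.0773  0.2921]
 [ 0.5659 -0.0642  0.3252]]
```

View pics/w2.png

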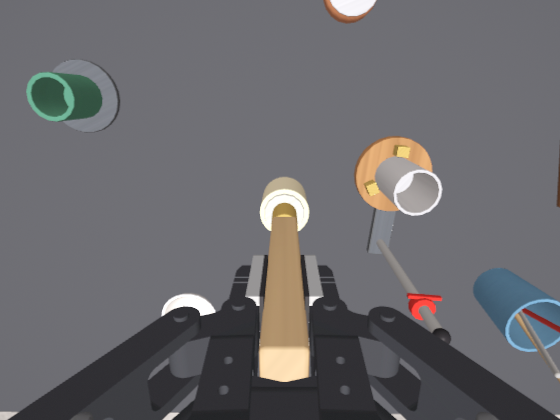

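The wrist view shows the held brush upright, beaker rim at (412,190), collar at (423,308) and empty holder at (50,97). Moving over the beaker, then the first stroke down.

```bash
python3 -m jog '{"xyz":[[2,0,22],[4,0,45],[6,0,70],[8,0,95],[10,0,115],[11,0,129],[11,0,133],[11,0,133]],"angular":[[0,0,0],[0,0,0],[0,0,0],[0,0,0],[0,0,0],[0,0,0],[0,0,0],[0,0,0]],"fingers":[255,255,255,255,255,255,255,255]}'
python3 - <<'E'
from h import *
from scipy.optimize import least_squares
print(arm.observe()["eef_pos"],arm.observe()["tcp_rot"])
for c in ("side","scene"):
    im,d=arm.snapshot(c); cv2.imwrite(f"pics/{c}2.png",im)
    P=pts(c,d); S=lambda a,b,r=.04:P[(np.hypot(*(P[:,:2]-[.5735,.055]).T)<r)&(P[:,2]>a)&(P[:,2]<b)]
    for n,r,a,b in (("beaker",.024,.03,.08),("bristle",.018,.14,.172)):
        p=S(a,b); f=least_squares(lambda q:np.hypot(p[:,0]-q[0],p[:,1]-q[1])-r,p.mean(0)[:2],loss='soft_l1',f_scale=.002); print(c,n,len(p),f.x.round(4),np.percentile(p[:,2],[1,99]))
    if c=="side": cv2.imwrite("pics/s2c.png",cv2.resize(im[80:300,150:330],None,fx=2.5,fy=2.5))
E
```

```text
clock: 6.05
eef_pos: [0.5707, 0.0526, 0.3378]
tcp_rot: [-1.573, -0.001, 0.004]
ft_force: [-0.3, -0.1, -0.0]
grip_width: 0.0152
[0.57073318 0.05262818 0.33783086] [-1.57309242e+00 -1.46814941e-03  3.76252980e-03]
side beaker 475 [0.5718 0.0549] [0.0303699  0.07927677]
side bristle 183 [0.5728 0.0518] [0.14063863 0.17096602]
scene beaker 254 [0.5757 0.0561] [0.03059452 0.07937201]
scene bristle 147 [0.5736 0.0518] [0.14083425 0.17098569]
```

View pics/s2c.png

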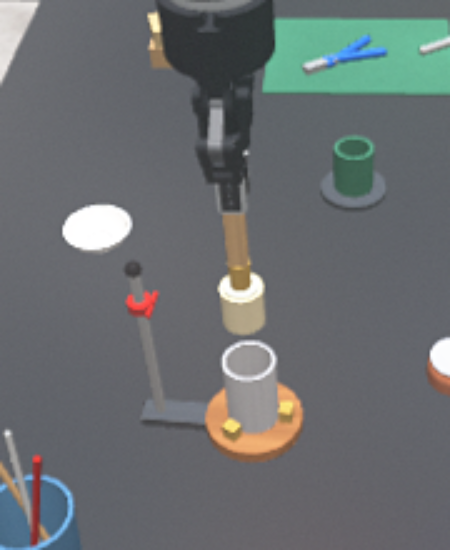

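The side crop shows the brush hanging upright directly over the beaker mouth, at (243,300) over (250,360). The fixed cameras say it still needs +3.5 mm in y. Applying that and going down.

```bash
python3 -m jog '{"xyz":[[1,0,3],[1,15,3.5],[1,35,3.5],[1,55,3.5],[1,75,3.5],[1,92,3.5],[1,104,3.5],[1,107,3.5]],"angular":[[0,0,0],[0,0,0],[0,0,0],[0,0,0],[0,0,0],[0,0,0],[0,0,0],[0,0,0]],"fingers":[255,255,255,255,255,255,255,255]}'
python3 -m jog '{"xyz":[[0,0,0],[0,0,0],[0,0,0],[0,0,0],[0,0,0],[0,0,0],[0,0,0],[0,0,0]],"angular":[[0,0,0],[0,0,0],[0,0,0],[0,0,0],[0,0,0],[0,0,0],[0,0,0],[0,0,0]],"fingers":[255,255,255,255,255,255,255,255]}'
```

```text
clock: 6.95
eef_pos: [0.5715, 0.055, 0.2295]
tcp_rot: [-1.574, 0.0, 0.002]
ft_force: [0.9, 0.1, -0.7]
grip_width: 0.0153
clock: 7.75
eef_pos: [0.5715, 0.055, 0.2295]
tcp_rot: [-1.574, 0.0, 0.002]
ft_force: [-0.2, -0.8, -0.7]
grip_width: 0.0155
```

```bash
Z='"angular":[[0,0,0],[0,0,0],[0,0,0],[0,0,0],[0,0,0],[0,0,0],[0,0,0],[0,0,0]],"fingers":[255,255,255,255,255,255,255,255]'
python3 -m jog '{"xyz":[[0,-10,0],[0,-20,0],[0,-32,0],[0,-42,0],[0,-45,0],[0,-45,0],[0,-45,0],[0,-45,0]],"angular":[[0,0,0],[0,0,0],[0,0,0],[0,0,0],[0,0,0],[0,0,0],[0,0,0],[0,0,0]],"fingers":[255,255,255,255,255,255,255,255]}'
python3 -m jog '{"xyz":[[0,10,0],[0,20,0],[0,32,0],[0,42,0],[0,46,0],[0,46,0],[0,46,0],[0,46,0]],"angular":[[0,0,0],[0,0,0],[0,0,0],[0,0,0],[0,0,0],[0,0,0],[0,0,0],[0,0,0]],"fingers":[255,255,255,255,255,255,255,255]}'
python3 -m jog '{"xyz":[[0,-10,0],[0,-20,0],[0,-32,0],[0,-42,0],[0,-45,0],[0,-45,0],[0,-45,0],[0,-45,0]],"angular":[[0,0,0],[0,0,0],[0,0,0],[0,0,0],[0,0,0],[0,0,0],[0,0,0],[0,0,0]],"fingers":[255,255,255,255,255,255,255,255]}'
python3 - <<'E'
from h import *
from scipy.optimize import least_squares
o=arm.observe();print(o["eef_pos"]);cal=arm.get_calibration("wrist")
im,d=arm.snapshot("side"); P=pts("side",d)
p=P[(np.hypot(*(P[:,:2]-[.5725,.055]).T)<.03)&(P[:,2]>.10)&(P[:,2]<.2)]; print(np.percentile(p,[1,50,99],axis=0).round(4))
cv2.imwrite("pics/s3c.png",cv2.resize(im[80:300,150:330],None,fx=2.5,fy=2.5))
E
```

```text
clock: 8.55
eef_pos: [0.5714, 0.0551, 0.2738]
tcp_rot: [-1.574, 0.002, 0.002]
ft_force: [0.6, -0.5, -0.2]
grip_width: 0.0153
clock: 9.35
eef_pos: [0.5715, 0.0549, 0.2285]
tcp_rot: [-1.574, 0.0, 0.002]
ft_force: [-0.4, 0.0, -0.6]
grip_width: 0.0152
clock: 10.15
eef_pos: [0.5714, 0.0551, 0.2728]
tcp_rot: [-1.574, 0.001, 0.003]
ft_force: [-0.2, -0.4, 0.3]
grip_width: 0.0155
[0.57139514 0.05509026 0.27279754]
[[0.5552 0.0443 0.1009]
 [0.5714 0.0622 0.128 ]
 [0.5893 0.0725 0.1944]]
```

View pics/s3c.png

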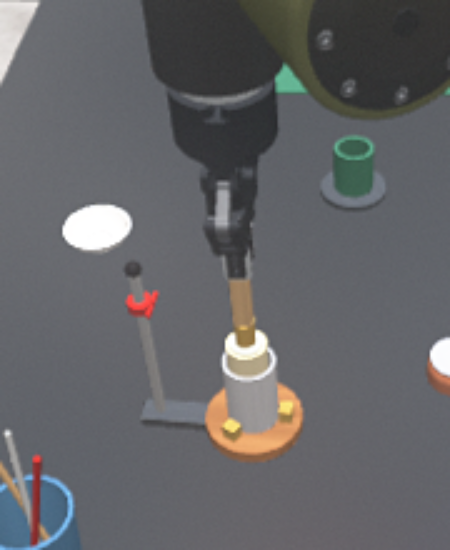

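The side crop shows the bristles at (247,350) half out of the beaker and still held, so the second up-stroke is done. Lifting and going back to the holder.

```bash
python3 -m jog '{"xyz":[[0,-10,0],[0,-25,0],[0,-45,0],[0,-60,0],[0,-67,0],[0,-67,0],[-3,-67,-12],[-8,-67,-32]],"angular":[[0,0,0],[0,0,0],[0,0,0],[0,0,0],[0,0,0],[0,0,0],[0,0,0],[0,0,0]],"fingers":[255,255,255,255,255,255,255,255]}'
python3 -m jog '{"xyz":[[-12,0,-45],[-24,0,-93],[-36,0,-141],[-48,0,-189],[-60,0,-237],[-70,0,-280],[-78,0,-315],[-82,0,-332]],"angular":[[0,0,0],[0,0,0],[0,0,0],[0,0,0],[0,0,0],[0,0,0],[0,0,0],[0,0,0]],"fingers":[255,255,255,255,255,255,255,255]}'
python3 - <<'E'
from h import *
o=arm.observe();p=np.array(o["eef_pos"]);M=rot(o["tcp_rot"])
print(p,(M.T@(np.array([.4824,-.3102,.2155])-p)*1000).round(1))
E
```

```text
clock: 11.0
eef_pos: [0.5633, 0.0232, 0.3385]
tcp_rot: [-1.574, 0.004, 0.004]
ft_force: [-0.1, -0.5, -0.4]
grip_width: 0.0152
clock: 11.8
eef_pos: [0.4808, -0.312, 0.3389]
tcp_rot: [-1.574, 0.006, 0.001]
ft_force: [0.2, 1.2, -0.1]
grip_width: 0.0153
[ 0.48081347 -0.31201492  0.33891668] [  2.3 123.4   2.2]
```

```bash
python3 -m jog '{"xyz":[[2,0,3],[2,0,3],[2,20,3],[2,40,3],[2,55,3],[2,65,3],[2,65,3],[2,65,3]],"angular":[[0,0,0],[0,0,0],[0,0,0],[0,0,0],[0,0,0],[0,0,0],[0,0,0],[0,0,0]],"fingers":[255,255,255,255,255,255,255,255]}'
python3 - <<'E'
from h import *
from scipy.optimize import least_squares
o=arm.observe();p=np.array(o["eef_pos"]);M=rot(o["tcp_rot"])
print(p,(M.T@(np.array([.4824,-.3095,.2155])-p)*1000).round(1))
for c in ("side","scene"):
    im,d=arm.snapshot(c); P=pts(c,d); S=lambda a,b:P[(np.hypot(*(P[:,:2]-[.4835,-.309]).T)<.035)&(P[:,2]>a)&(P[:,2]<b)]
    for n,r,a,b in (("tube",.0235,.02,.058),("bristle",.018,.08,.11)):
        q=S(a,b); f=least_squares(lambda s:np.hypot(q[:,0]-s[0],q[:,1]-s[1])-r,q.mean(0)[:2]-[0,0.01],loss='soft_l1',f_scale=.002); print(c,n,len(q),f.x.round(4))
E
```

```text
clock: 12.6
eef_pos: [0.4826, -0.3092, 0.2746]
tcp_rot: [-1.575, 0.005, 0.001]
ft_force: [0.3, -0.0, 0.1]
grip_width: 0.0158
[ 0.48260246 -0.30916921  0.27462035] [ 0.1 59.1 -0.1]
side tube 216 [ 0.4845 -0.3089]
side bristle 114 [ 0.484  -0.3099]
scene tube 265 [ 0.4861 -0.309 ]
scene bristle 136 [ 0.4849 -0.31  ]
```

Bristles and tube are aligned within about 1 mm. Lowering.

```bash
python3 -m jog '{"xyz":[[1,6,1],[1,14,1],[1,22,1],[1,30,1],[1,38,1],[1,46,1],[1,53,1],[1,58,1]],"angular":[[0,0,0],[0,0,0],[0,0,0],[0,0,0],[0,0,0],[0,0,0],[0,0,0],[0,0,0]],"fingers":[255,255,255,255,255,255,255,255]}'
```

```text
clock: 13.5
eef_pos: [0.4833, -0.3085, 0.2162]
tcp_rot: [-1.575, 0.005, 0.001]
ft_force: [0.2, 0.2, 0.4]
grip_width: 0.0154
```

```bash
python3 -m jog '{"xyz":[[0,0,0],[0,0,0],[0,0,0],[0,0,0],[0,0,0],[0,0,0],[0,0,0],[0,0,0]],"angular":[[0,0,0],[0,0,0],[0,0,0],[0,0,0],[0,0,0],[0,0,0],[0,0,0],[0,0,0]],"fingers":[220,180,120,60,0,0,0,0]}'
python3 -m jog '{"xyz":[[0,-15,0],[0,-35,0],[0,-60,0],[0,-85,0],[0,-105,0],[0,-120,0],[0,-130,0],[0,-130,0]],"angular":[[0,0,0],[0,0,0],[0,0,0],[0,0,0],[0,0,0],[0,0,0],[0,0,0],[0,0,0]],"fingers":[0,0,0,0,0,0,0,0]}'
python3 - <<'E'
from h import *
o=arm.observe();cal=arm.get_calibration("wrist");im,d=arm.snapshot("wrist");cv2.imwrite("pics/w3.png",im)
P=pts("wrist",d,None,cal);S=P[np.hypot(*(P[:,:2]-[.4826,-.309]).T)<.04]
for a,b in ((.195,.215),(.058,.068)):
    p=S[(S[:,2]>a)&(S[:,2]<b)];print(len(p),np.percentile(p,[1,99],axis=0).round(4),np.percentile(p,[1,99],axis=0).mean(0).round(4))
print(o["eef_pos"],o["tcp_rot"],o["ft_force"],o["qpos"].round(2))
E
```

```text
clock: 14.3
eef_pos: [0.4834, -0.3085, 0.2163]
tcp_rot: [-1.575, 0.005, 0.001]
ft_force: [-1.1, -0.2, -0.4]
grip_width: 0.0855
clock: 15.1
eef_pos: [0.4841, -0.3082, 0.3486]
tcp_rot: [-1.576, 0.002, 0.001]
ft_force: [-0.8, -0.8, -0.4]
grip_width: 0.0851
534 [[ 0.4745 -0.3167  0.1958]
 [ 0.4899 -0.3013  0.2036]] [ 0.4822 -0.309   0.1997]
537 [[ 0.4605 -0.3319  0.0581]
 [ 0.5013 -0.287   0.0652]] [ 0.4809 -0.3095  0.0617]
[ 0.48413533 -0.30823229  0.3485907 ] [-1.57603444e+00  1.69734822e-03  1.07229818e-03] [-0.78721278 -0.7850546  -0.41984174] [-0.21 -0.02  0.1   0.01 -1.69 -1.35]
```

View pics/w3.png

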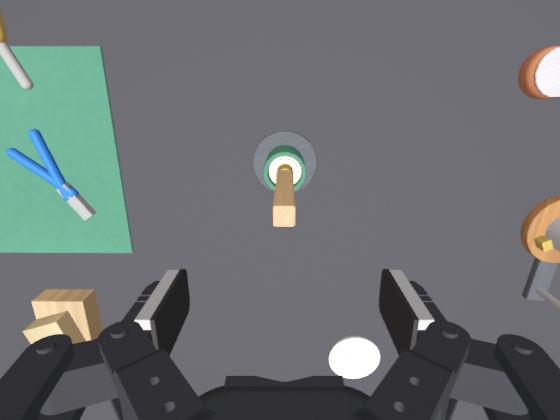

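The wrist view shows the brush standing released in the holder: top at (285,215), its centre within 1.5 mm of the tube's axis. Next is the loupe.

```bash
python3 -m jog '{"xyz":[[0,0,30],[-2,0,70],[-4,0,112],[-6,0,155],[-8,0,198],[-10,0,241],[-12,0,284],[-14,0,326]],"angular":[[0,0,0],[0,0,0],[0,0,0],[0,0,0],[0,0,0],[0,0,0],[0,0,0],[0,0,0]],"fingers":[0,0,0,0,0,0,0,0]}'
python3 -m jog '{"xyz":[[0,0,43],[0,0,86],[0,0,128],[0,0,168],[0,0,205],[0,0,230],[0,0,240],[0,0,240]],"angular":[[0,-2,0],[0,-4,0],[0,-6,0],[0,-8,0],[0,-10,0],[0,-12,0],[0,-12,0],[0,-12,0]],"fingers":[0,0,0,0,0,0,0,0]}'
python3 - <<'E'
from h import *
from scipy.optimize import least_squares
o=arm.observe();cal=arm.get_calibration("wrist");im,d=arm.snapshot("wrist");cv2.imwrite("pics/w4.png",im)
P=pts("wrist",d,None,cal);v,u=np.nonzero(d>0);C=im[v,u].astype(int)
m=(np.hypot(*(P[:,:2]-[.54,.29]).T)<.14)&(P[:,2]>.04)&(P[:,2]<.075);p,k=P[m],C[m]
r=(k[:,2]>140)&(k[:,1]<60)&(k[:,0]<60);h=p[r];t=h[h[:,2]>.054]
rc=cv2.minAreaRect((t[:,:2]*1000).astype(np.float32));print("handle top",rc,len(t),np.median(t[:,2]))
vx,vy,x0,y0=cv2.fitLine(t[:,:2].astype(np.float32),cv2.DIST_HUBER,0,.01,.01).ravel();print(vx,vy,x0,y0,np.degrees(np.arctan2(vy,vx)))
y=(k[:,2]>120)&(k[:,1]>90)&(k[:,0]<90)&(p[:,0]>.53);g=p[y]
f=least_squares(lambda q:np.hypot(g[:,0]-q[0],g[:,1]-q[1])-q[2],[.584,.3,.035],loss='soft_l1',f_scale=.002);print("ring",len(g),f.x.round(4),np.median(g[:,2]))
L=f.x[:2];e=np.array([vx,vy]);G=L-.095*e;print("grip",G,"perp",np.dot(G-[x0,y0],[-vy,vx]))
M=rot(o["tcp_rot"]);T=np.array([*G,.051+.054]);print(o["eef_pos"],o["tcp_rot"],o["qpos"].round(2),"shift",(M.T@(T-o["eef_pos"])*1000).round(1))
E
```

```text
clock: 15.95
eef_pos: [0.469, 0.0197, 0.3447]
tcp_rot: [-1.575, 0.005, 0.001]
ft_force: [1.5, -0.0, -0.3]
grip_width: 0.0853
clock: 16.75
eef_pos: [0.4684, 0.2604, 0.3423]
tcp_rot: [-1.575, 0.008, 0.212]
ft_force: [0.0, -0.6, -0.0]
grip_width: 0.0855
handle top ((490.4613342285156, 272.8683166503906), (107.87744140625, 14.756285667419434), 4.573228359222412) 105 0.057240634650908284
0.97611564 0.21725155 0.477669 0.26983866 12.547655
ring 223 [0.5811 0.2996 0.0335] 0.05195790927661936
grip [0.48841159 0.27900867] perp 0.006617148672338408
[0.46838912 0.2604275  0.34233441] [-1.57537587  0.0075413   0.21164647] [ 0.88 -0.12  0.   -0.   -1.7  -2.24] shift [ 25.3 237.1  15. ]
```

View pics/w4.png

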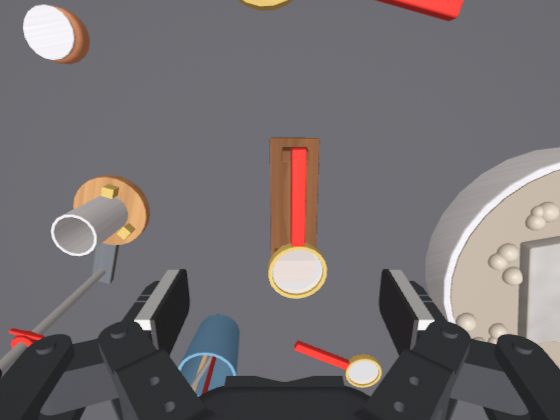

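The wrist view shows the loupe on its rest, ring at (297,271), handle from (298,150) to (298,245), square to the tool. Lowering partway to just above it, then refining.

```bash
python3 -m jog '{"xyz":[[8,15,5],[16,30,9],[24,50,14],[25,75,14],[25,100,14],[25,120,14],[25,130,14],[25,130,14]],"angular":[[0,0,0],[0,0,0],[0,0,0],[0,0,0],[0,0,0],[0,0,0],[0,0,0],[0,0,0]],"fingers":[0,0,0,0,0,0,0,0]}'
python3 - <<'E'
from h import *
o=arm.observe();cal=arm.get_calibration("wrist");im,d=arm.snapshot("wrist");cv2.imwrite("pics/w5.png",im)
M=rot(o["tcp_rot"]);e=np.array(o["eef_pos"])
P=pts("wrist",d,None,cal);v,u=np.nonzero(d>0);C=im[v,u].astype(int)
m=(np.hypot(*(P[:,:2]-[.54,.29]).T)<.14)&(P[:,2]>.04)&(P[:,2]<.075);p,k=P[m],C[m];Q=(p-e)@M*1000
h=Q[(k[:,2]>140)&(k[:,1]<60)&(k[:,0]<60)]
print("tool frame; handle x range",np.percentile(h[:,0],[1,99]),"depth",np.percentile(h[:,1],[5,50]))
for a in range(-60,80,20):
    s=h[(h[:,0]>a)&(h[:,0]<a+20)]
    if len(s)>5: print(a,len(s),np.percentile(s[:,2],[2,50,98]).round(1))
g=Q[(k[:,2]>120)&(k[:,1]>90)&(k[:,0]<90)&(Q[:,0]>40)]; print("ring",len(g),np.percentile(g,[1,99],axis=0).round(1) if len(g) else '')
print(e,o["tcp_rot"],M.T@(np.array([0,0,.105-e[2]])*1000))
E
```

```text
clock: 17.6
eef_pos: [0.4891, 0.2768, 0.2102]
tcp_rot: [-1.577, 0.01, 0.21]
ft_force: [-0.8, -0.1, 0.8]
grip_width: 0.0854
tool frame; handle x range [-51.15775101  55.67017141] depth [151.48274043 153.07918645]
-60 89 [-4.   2.1 12.2]
-40 28 [-3.4 -3.3 -3.3]
-20 58 [-3.5 -2.8 12.2]
0 29 [-2.9 -2.8 12.4]
20 24 [-3.  -2.9 -2.9]
40 26 [-3.  -3.  12.4]
ring 707 [[ 62.6 151.5 -29.3]
 [130.1 167.4  35.9]]
[0.48906049 0.27678994 0.21019938] [-1.57704771  0.0100665   0.20977164] [  1.05897155 105.19199555   0.65760409]
```

```bash
python3 -m jog '{"xyz":[[1,10,4],[1,25,4],[1,45,4],[1,65,4],[1,85,4],[1,99,4],[1,105,4],[1,105,4]],"angular":[[0,0,0],[0,0,0],[0,0,0],[0,0,0],[0,0,0],[0,0,0],[0,0,0],[0,0,0]],"fingers":[0,0,0,0,0,0,0,0]}'
python3 -m jog '{"xyz":[[0,0,0],[0,0,0],[0,0,0],[0,0,0],[0,0,0],[0,0,0],[0,0,0],[0,0,0]],"angular":[[0,0,0],[0,0,0],[0,0,0],[0,0,0],[0,0,0],[0,0,0],[0,0,0],[0,0,0]],"fingers":[120,255,255,255,255,255,255,255]}' 90
```

```text
clock: 18.45
eef_pos: [0.4888, 0.2804, 0.1062]
tcp_rot: [-1.577, 0.009, 0.21]
ft_force: [-0.1, 0.4, -0.8]
grip_width: 0.0855
clock: 19.25
eef_pos: [0.489, 0.2806, 0.1068]
tcp_rot: [-1.577, 0.008, 0.21]
ft_force: [-1.6, 0.9, 2.6]
grip_width: 0.014
```

```bash
python3 -m jog '{"xyz":[[0,-8,0],[0,-20,0],[0,-38,0],[0,-58,0],[0,-78,0],[0,-98,0],[0,-115,0],[0,-125,0]],"angular":[[0,0,0],[0,0,0],[0,0,0],[0,0,0],[0,0,0],[0,0,0],[0,0,0],[0,0,0]],"fingers":[255,255,255,255,255,255,255,255]}'
python3 - <<'E'
from h import *
o=arm.observe();e=np.array(o["eef_pos"]);M=rot(o["tcp_rot"]);print((M.T@(np.array([.4786,.0347,.232])-e)*1000).round(1),o["grip_width"])
E
```

```text
clock: 20.05
eef_pos: [0.4901, 0.2816, 0.2341]
tcp_rot: [-1.576, 0.006, 0.21]
ft_force: [0.0, -1.1, -0.2]
grip_width: 0.0146
[ -62.7    3.6 -239. ] 0.014578076213270596
```

```bash
python3 -m jog '{"xyz":[[-5,0,-20],[-12,0,-48],[-21,0,-80],[-31,0,-118],[-42,0,-158],[-51,0,-195],[-58,0,-222],[-63,0,-239]],"angular":[[0,0,0],[0,0,0],[0,0,0],[0,0,0],[0,0,0],[0,0,0],[0,0,0],[0,0,0]],"fingers":[255,255,255,255,255,255,255,255]}'
python3 -m jog '{"xyz":[[0,0,0],[0,8,0],[0,16,0],[0,22,0],[0,24,0],[0,24,0],[0,24,0],[0,24,0]],"angular":[[0,0,0],[0,0,0],[0,0,0],[0,0,0],[0,0,0],[0,0,0],[0,0,0],[0,0,0]],"fingers":[255,255,255,255,255,255,255,255]}'
cat > chk.py <<'E'
from h import *
from scipy.optimize import least_squares
import sys
o=arm.observe();e=np.array(o["eef_pos"]);M=rot(o["tcp_rot"]);print(e,o["tcp_rot"])
for c in ("scene","side","wrist"):
    cal=arm.get_calibration(c);im,d=arm.snapshot(c);cv2.imwrite(f"pics/{c}_{sys.argv[1]}.png",im)
    P=pts(c,d,None,cal);v,u=np.nonzero(d>0);C=im[v,u].astype(int)
    n=lambda xy,r:np.hypot(*(P[:,:2]-xy).T)<r
    g=P[(C[:,2]>120)&(C[:,1]>80)&(C[:,0]<100)&(C[:,2]-C[:,0]>60)&n([.5715,.055],.055)&(P[:,2]>.125)]
    if len(g)>20:
        f=least_squares(lambda q:np.hypot(g[:,0]-q[0],g[:,1]-q[1])-.0345,[.572,.055],loss='soft_l1',f_scale=.002)
        A=np.c_[g[:,:2]-f.x,np.ones(len(g))];w=np.ones(len(g),bool)
        for _ in range(3):
            s=np.linalg.lstsq(A[w],g[w,2],rcond=None)[0];w=abs(g[:,2]-A@s)<.005
        print(c,"ring",len(g),f.x.round(4),"z pct",np.percentile(g[:,2],[2,50,98]).round(4),"plane",s.round(3))
    q=P[(C[:,2]>140)&(C[:,1]<80)&(C[:,0]<80)&n([.662,.048],.03)&(P[:,2]>.1)]
    if len(q)>5: print(c,"collar",len(q),np.percentile(q,[1,50,99],axis=0).round(4))
    b=P[n([.5725,.055],.04)&(P[:,2]>.03)&(P[:,2]<.085)]
    if len(b)>20: f=least_squares(lambda s:np.hypot(b[:,0]-s[0],b[:,1]-s[1])-.024,[.572,.055],loss='soft_l1',f_scale=.002);print(c,"beaker",len(b),f.x.round(4))
    h=P[(C[:,2]>140)&(C[:,1]<60)&(C[:,0]<60)&(P[:,2]>.12)&n([.49,.037],.07)]
    if len(h)>10: print(c,"handle z",np.percentile(h[:,2],[2,50,98]).round(4),len(h))
E
python3 chk.py a; python3 -c "
import cv2,numpy as np
a=cv2.imread('pics/side_a.png')[130:310,130:370];b=cv2.imread('pics/wrist_a.png')[100:420]
cv2.imwrite('pics/va.png',np.hstack([cv2.resize(a,(400,300)),cv2.resize(b,(400,300))]))"
```

```text
clock: 20.85
eef_pos: [0.4775, 0.0322, 0.2353]
tcp_rot: [-1.576, 0.006, 0.208]
ft_force: [-0.1, -0.9, -0.6]
grip_width: 0.0141
clock: 21.65
eef_pos: [0.4776, 0.0323, 0.2117]
tcp_rot: [-1.576, 0.006, 0.209]
ft_force: [0.1, 1.1, -1.8]
grip_width: 0.0139
[0.47758431 0.03225347 0.21170327] [-1.57552663  0.0057608   0.208758  ]
scene ring 125 [0.5753 0.0515] z pct [0.148  0.1555 0.1615] plane [-0.075 -0.034  0.157]
scene collar 55 [[0.6532 0.0366 0.1468]
 [0.6679 0.0468 0.1531]
 [0.6738 0.0603 0.1569]]
scene beaker 280 [0.5753 0.0556]
scene handle z [0.1533 0.1585 0.1629] 21
side ring 142 [0.5722 0.0531] z pct [0.1485 0.1562 0.1634] plane [ 0.003 -0.139  0.158]
side collar 51 [[0.6489 0.0356 0.1488]
 [0.6555 0.0543 0.1536]
 [0.6694 0.0621 0.1572]]
side beaker 531 [0.5719 0.0549]
side handle z [0.1523 0.1572 0.1619] 90
wrist beaker 284 [0.5667 0.0549]
wrist handle z [0.1529 0.1615 0.1685] 508
```

View pics/va.png

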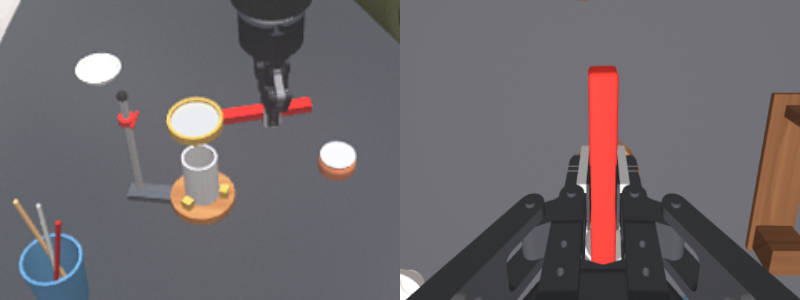

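The left crop shows the loupe held level over the beaker with its ring at (195,118), collar at (128,118), clear of the post; the right shows the handle in the jaws. It needs about 3 mm in +y and 4 mm down.

```bash
python3 -m jog '{"xyz":[[0.5,2,1.5],[0.5,4,3],[0.5,4,3],[0.5,4,3],[0.5,4,3],[0.5,4,3],[0.5,4,3],[0.5,4,3]],"angular":[[0,0,0],[0,0,0],[0,0,0],[0,0,0],[0,0,0],[0,0,0],[0,0,0],[0,0,0]],"fingers":[255,255,255,255,255,255,255,255]}'
python3 chk.py b; python3 - <<'E'
from h import *
o=arm.observe();e=np.array(o["eef_pos"])
for c in ("side","scene"):
    im,d=arm.snapshot(c);P=pts(c,d);v,u=np.nonzero(d>0);C=im[v,u].astype(int)
    ax=np.array([np.cos(.209),np.sin(.209)]);s=(P[:,:2]-e[:2])@ax;t=(P[:,:2]-e[:2])@np.array([-ax[1],ax[0]])
    h=(C[:,2]>140)&(C[:,1]<60)&(C[:,0]<60)&(P[:,2]>.12)&(abs(t)<.02)&(abs(s)<.075)
    for a,b in ((-.06,-.02),(.02,.06)):
        k=h&(s>a)&(s<b); print(c,a,k.sum(),np.percentile(P[k,2],[5,50,95]).round(4) if k.sum()>3 else '')
    w=(abs(t)<.045)&(s>.05)&(s<.14)&(P[:,2]>.135)&(P[:,2]<.17);l=P[w];A=np.c_[s[w]-.095,t[w],np.ones(w.sum())]
    print(" all lens pts plane (along,across,z)",np.linalg.lstsq(A,l[:,2],rcond=None)[0].round(3),w.sum())
    if c=="side": b=P[(np.hypot(*(P[:,:2]-[.4835,-.309]).T)<.03)&(P[:,2]>.08)]; print("brush",np.percentile(b,[1,50,99],axis=0).round(4))
E
```

```text
clock: 22.6
eef_pos: [0.4774, 0.0351, 0.2076]
tcp_rot: [-1.575, 0.006, 0.209]
ft_force: [0.5, -0.4, -1.2]
grip_width: 0.0145
[0.47735968 0.03512166 0.20760856] [-1.57546763  0.00589793  0.20851106]
scene ring 127 [0.5751 0.0545] z pct [0.1432 0.1514 0.1578] plane [-0.066 -0.018  0.153]
scene collar 56 [[0.6525 0.0349 0.1465]
 [0.6675 0.0461 0.1531]
 [0.6747 0.0603 0.1559]]
scene beaker 267 [0.5752 0.0558]
scene handle z [0.1511 0.1542 0.1587] 20
side ring 144 [0.5716 0.0559] z pct [0.1451 0.1527 0.1593] plane [-0.003 -0.143  0.155]
side collar 49 [[0.6488 0.0342 0.1479]
 [0.6549 0.0541 0.1529]
 [0.6696 0.0605 0.1574]]
side beaker 536 [0.5718 0.0549]
side handle z [0.1481 0.1526 0.1585] 87
wrist beaker 375 [0.567  0.0539]
wrist handle z [0.1487 0.1571 0.1645] 506
side -0.06 33 [0.1501 0.1536 0.1575]
side 0.02 44 [0.1486 0.1525 0.1564]
 all lens pts plane (along,across,z) [-0.027 -0.099  0.153] 854Traceback (most recent call last):
  File "<stdin>", line 11, in <module>
    return _quantile_unchecked(
        a, q, axis, out, overwrite_input, method, keepdims, weights)
    return _ureduce(a,
                    func=_quantile_ureduce_func,
    ...<5 lines>...
                    overwrite_input=overwrite_input,
                    method=method)
    r = func(a, **kwargs)
    result = _quantile(arr,
                       quantiles=q,
    ...<2 lines>...
                       out=out,
                       weights=wgt)
    slices_having_nans = np.isnan(arr[-1, ...])
                                  ~~~^^^^^^^^^
IndexError: index -1 is out of bounds for axis 0 with size 0
```

Lens and beaker are concentric within about 1.5 mm, and lens and collar heights are equal within about 1 mm. The level readings from each camera's unbiased direction are 0.003 and 0.018 rad. The side camera returned no brush points, so I check the brush with the scene camera and hand in.

```bash
python3 - <<'E'
from h import *
im,d=arm.snapshot("scene");P=pts("scene",d)
n=lambda a,b:P[(np.hypot(*(P[:,:2]-[.486,-.309]).T)<.035)&(P[:,2]>a)&(P[:,2]<b)]
for a,b in ((.08,.11),(.16,.19),(.195,.22)):
    q=n(a,b); print(len(q),np.percentile(q,[1,99],axis=0).round(4) if len(q) else '')
o=arm.observe();print(o["clock"],o["grip_width"],abs(o["joint_vel"]).max())
if len(n(.08,.22))>50 and len(n(.207,.25))<5: arm.hand_in();print("handed in")
E
```

```text
75 [[ 0.4757 -0.3163  0.0804]
 [ 0.4956 -0.3005  0.1094]]
93 [[ 0.4805 -0.3163  0.1602]
 [ 0.4955 -0.3005  0.1894]]
49 [[ 0.4778 -0.316   0.1953]
 [ 0.4947 -0.3003  0.2028]]
22.85 0.014286202417312285 0.0018905440976266
the job is handed in; nothing more can be done
handed in
```

The brush gave the beaker two full strokes and is back in its green holder, let go. The arm is now holding the 72 mm loupe from the rest over the beaker's mouth. I handed the job in at 22.85 s; no verdict was reported.

- **Strokes:** from the arm's pose, the foot went down to about 6 mm above the beaker's floor and up to about 50 mm, both times. No force built up during the strokes.
- **Brush:** it stands upright with its top at about 0.203 m, as at the start. The wrist camera put it within 1.5 mm of the holder's axis.
- **Loupe position:** the lens is within about 1.5 mm of the beaker's axis in both fixed cameras, at a height of about 0.152 m. The collar's centre also reads about 0.152 m and had not moved measurably.
- **Bystanders:** my path stayed clear of the cup, dish and tin, but I did not measure them again at the end.

**Checks that failed or disagreed:**
- The side camera gave no brush points at the end (probably hidden by the arm), so the scene camera confirmed the brush instead.
- Plane fits of the ring read up to 0.14 rad along each camera's line of sight. I put this down to the ring's near side wall showing in the picture; the crosswise fits read 0.003 and 0.018 rad.
- The cameras' absolute x positions for the same thing differ by 2 to 5 mm, so I positioned by comparing things within the same camera.

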